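# Re-rack the carved figures in reverse order

### The arm

A 7-joint arm with a two-finger parallel gripper is mounted at the origin on the work surface. World frame = base frame: x ahead of the robot, y to its left, z up, the work surface at z = 0. Lengths are in m, angles in rad, forces in N, time in s.
With the tool pointing down it reaches from about 0.425 to 0.875 m from the base axis. Payload 4.7 kg.
Tool frame: the origin (TCP) lies between the finger pads; the fingertips stand 14 mm ahead of it and the grasp point (between the pads) lies 5 mm behind it; z points along the fingers, y is the line along which they close (so a half turn about z gives the same grasp; the last joint's range is limited). The gripper opens to 87 mm and grips with 3 to 60 N. Pads are 19 mm wide; open, the fingers measure 117 mm over their backs; the gripper's body (75 mm by 190 mm) begins 51 mm behind the grasp point.
Start: joints at [1.319, 0.321, -0.07, 1.45, 0.023, 1.371, -0.057], TCP at [0.171, -0.627, 0.237] pointing down, gripper open.
Joint ranges: [-2.86, 2.86], [-0.3, 2.09], [-1.38, 1.24], [0.06, 2.45], [-1.56, 4.7], [0.09, 2.05], [-2.69, 2.69]. Speed limits (rad/s): [2.57, 2.57, 3.14, 3.14, 3.14, 3.14, 3.14].

### API

Orientations are given as a rotation vector (axis times angle).
In Python, from bench import get_state, get_image, camera_params, close_job gives the robot as it stands. The module is installed in compiled form; this text tells all that it offers.
- The arm moves only by the tool arm_command, never from a script. Its argument "motion" is a list of rows, each a list of 5 numbers: the finger opening in mm, from 0 to 87, then the shift along the tool's x, y, z in mm, then the turn about the tool's z in degrees. In form: [[gripper, x, y, z, spin], ...]. A call has 1 to 5 rows; each row is the pose to reach, as a shift and turn from the pose commanded when the call began, along the tool's axes at that moment; what a row does not reach only later rows make up. A row lasts 1/12 s, in which the tool goes at most 41.7 mm and 7.16 degrees, less where a joint would pass 70% of its speed; a pose out of reach is approached as far as the arm can. A call with a gripper value outside its range is refused whole. The fingers move at their own pace and stop on an object; "newtons" is the grip in N (left out, the last holds). Time passes only in rows, so rows that repeat a pose let the fingers close. It gives the time, the measured TCP pose, the force, the opening and the grip force at its end, in the units of the state.
- get_state(): the state, without advancing time (a new reading comes with each control period).
- get_image(name): name is "scene" or "top"; returns (picture, depth): 400x640x3 uint8, red, green, blue; 400x640 float32, m along the optical axis (not along the pixel's ray), 0 where there is no reading.
- camera_params(name): a dict with "intrinsics" (3x3 intrinsics, pixels), "extrinsics" (4x4, takes a point from camera to world coordinates). Camera axes: x right, y down, z forward; pixel columns grow to the right and rows downward; lengths in m; the calibration is good to about 2 mm. A picture is of the moment at which its call begins. camera_params takes no time and is no camera call.
- close_job(): hands the job in; it is judged then, once.
The state is a dict: "time": time; "joint_positions": joint angles; "qd": joint speeds; "joint_torque": joint torques, N m; "position": TCP position; "tool_rot": TCP orientation; "ft_force": force on the tool from outside, world axes, zero at the start; "torque": the same for the moment, N m; "grip_width": opening from 0.0 (shut) to 1.0 (fully open); "grip_force": force on a finger pad.
Only numpy, scipy, OpenCV 4.12 (cv2) and the standard library are available. Lean on these libraries where they do the work, as an engineer would, in place of code of your own. Each camera call takes 0.05 s, during which the arm holds its last target. There are 200 camera calls.

### The job

Move the four carved wooden figures from the drying rack, where they stand on cork discs, to the empty rack in reverse order: the figure nearest the robot goes to the compartment farthest from the robot, the second to the second farthest, and so on, one to each compartment. Set every figure down gently, standing upright and flat on the compartment floor, and never drop one or knock one over.

Things in the scene. Friction and masses are not known exactly. Their poses are not given: they have to be found in the camera images.
- shepherd: Loose carved figure of plain pale wood: standing man, broad round hat, staff in front; 92 mm high, the tallest. Robe a round column 30 across from z 30 to 62: grip across y at z 52. Hat brim 36 across at z 80; staff at x = 19. 70 g. Round plinth 44 across, 8 high. Origin: centre of its underside; x: the way it faces (along the rack's +x within 0.2 rad); z up
- kneeler: Loose carved figure of plain pale wood: kneeling person, bare round head; 74 mm high. Trunk a round column 30 across from z 24 to 52: grip across y at z 42. Legs below it a block 40 (x) by 28 (y). 60 g. Round plinth 44 across, 8 high. Origin: centre of its underside; x: the way it faces (along the rack's +x within 0.2 rad); z up
- sheep: Loose carved figure of plain pale wood: standing sheep; 62 mm high. Body a rounded block 46 (x) by 28 (y) from z 23 to 53: grip across y at z 42. Head at +x, reaching x = 36. 60 g. Round plinth 44 across, 8 high. Origin: centre of its underside; x: the way it faces (along the rack's +x within 0.2 rad); z up
- camel: Loose carved figure of plain pale wood: lying camel, two humps (to z 60), upright neck; 79 mm high. Body a rounded block 48 (x) by 30 (y) from z 8 to 46: grip across y at z 42. Head at +x, reaching x = 44. 90 g. Round plinth 44 across, 8 high. Origin: centre of its underside; x: the way it faces (along the rack's +x within 0.2 rad); z up
- disc_shepherd: Fixed cork disc, 60 mm across and 4 mm thick, in the compartment of the drying rack where the shepherd stands at the start (within 5 mm of its middle). The four discs look alike. Origin: centre of its underside, on the rack's floor.
- disc_kneeler: Fixed cork disc, 60 mm across and 4 mm thick, in the compartment of the drying rack where the kneeler stands at the start (within 5 mm of its middle). The four discs look alike. Origin: centre of its underside, on the rack's floor.
- disc_sheep: Fixed cork disc, 60 mm across and 4 mm thick, in the compartment of the drying rack where the sheep stands at the start (within 5 mm of its middle). The four discs look alike. Origin: centre of its underside, on the rack's floor.
- disc_camel: Fixed cork disc, 60 mm across and 4 mm thick, in the compartment of the drying rack where the camel stands at the start (within 5 mm of its middle). The four discs look alike. Origin: centre of its underside, on the rack's floor.
- drying_rack: Rack with the figures at the start, left or right of the table: fixed dark wood, 310 (x) by 86 mm (y), four compartments in a row, 70 x 70 mm inside, middles at x = -114, -38, 38, 114 mm, y = 0. Floors 30 mm above the table; ribs (6 thick) and lips (8 thick) rise 8 mm above them. Origin: centre of underside; +x along the row, away from the robot (within 0.25 rad of world x).
- empty_rack: Rack to be filled, on the other side, no discs: fixed dark wood, 310 (x) by 86 mm (y), four compartments in a row, 70 x 70 mm inside, middles at x = -114, -38, 38, 114 mm, y = 0. Floors 30 mm above the table; ribs (6 thick) and lips (8 thick) rise 8 mm above them. Origin: centre of underside; +x along the row, away from the robot (within 0.25 rad of world x).
Not all that is in view belongs to the job. What is shaped like the camel but pink is not meant. Leave any turquoise look-alike of the kneeler alone.

How it is judged:
At the end, for the whole second after the job is handed in: Each figure is released, at rest and upright (0.12 rad) in the empty rack, underside within 4 mm of the floor, 15 mm along and 16 mm across from the middle of its compartment; first from the near end at the start is first from the far end, and so on (the discs show the start places) (((x of disc_shepherd in the frame of drying_rack between -0.144 and -0.084 m and x of shepherd in the frame of empty_rack between 0.099 and 0.129 m) or (x of disc_shepherd in the frame of drying_rack between -0.068 and -0.008 m and x of shepherd in the frame of empty_rack between 0.023 and 0.053 m) or (x of disc_shepherd in the frame of drying_rack between 0.008 and 0.068 m and x of shepherd in the frame of empty_rack between -0.053 and -0.023 m) or (x of disc_shepherd in the frame of drying_rack between 0.084 and 0.144 m and x of shepherd in the frame of empty_rack between -0.129 and -0.099 m)) and y of shepherd in the frame of empty_rack between -0.016 and 0.016 m and z of shepherd in the frame of empty_rack between 0.026 and 0.034 m and angle between each of shepherd, kneeler, sheep, camel's own z axis and vertical below 0.12 rad and linear speed of each of shepherd, kneeler, sheep, camel below 0.03 m/s and angular speed of each of shepherd, kneeler, sheep, camel below 0.4 rad/s and ((x of disc_kneeler in the frame of drying_rack between -0.144 and -0.084 m and x of kneeler in the frame of empty_rack between 0.099 and 0.129 m) or (x of disc_kneeler in the frame of drying_rack between -0.068 and -0.008 m and x of kneeler in the frame of empty_rack between 0.023 and 0.053 m) or (x of disc_kneeler in the frame of drying_rack between 0.008 and 0.068 m and x of kneeler in the frame of empty_rack between -0.053 and -0.023 m) or (x of disc_kneeler in the frame of drying_rack between 0.084 and 0.144 m and x of kneeler in the frame of empty_rack between -0.129 and -0.099 m)) and y of kneeler in the frame of empty_rack between -0.016 and 0.016 m and z of kneeler in the frame of empty_rack between 0.026 and 0.034 m and ((x of disc_sheep in the frame of drying_rack between -0.144 and -0.084 m and x of sheep in the frame of empty_rack between 0.099 and 0.129 m) or (x of disc_sheep in the frame of drying_rack between -0.068 and -0.008 m and x of sheep in the frame of empty_rack between 0.023 and 0.053 m) or (x of disc_sheep in the frame of drying_rack between 0.008 and 0.068 m and x of sheep in the frame of empty_rack between -0.053 and -0.023 m) or (x of disc_sheep in the frame of drying_rack between 0.084 and 0.144 m and x of sheep in the frame of empty_rack between -0.129 and -0.099 m)) and y of sheep in the frame of empty_rack between -0.016 and 0.016 m and z of sheep in the frame of empty_rack between 0.026 and 0.034 m and ((x of disc_camel in the frame of drying_rack between -0.144 and -0.084 m and x of camel in the frame of empty_rack between 0.099 and 0.129 m) or (x of disc_camel in the frame of drying_rack between -0.068 and -0.008 m and x of camel in the frame of empty_rack between 0.023 and 0.053 m) or (x of disc_camel in the frame of drying_rack between 0.008 and 0.068 m and x of camel in the frame of empty_rack between -0.053 and -0.023 m) or (x of disc_camel in the frame of drying_rack between 0.084 and 0.144 m and x of camel in the frame of empty_rack between -0.129 and -0.099 m)) and y of camel in the frame of empty_rack between -0.016 and 0.016 m and z of camel in the frame of empty_rack between 0.026 and 0.034 m); the robot touches nothing.
It fails at once if a figure is knocked over (leans more than 0.7 rad) (angle between any of shepherd, kneeler, sheep, camel's own z axis and vertical above 0.7 rad).
It fails at once if a figure is dropped (falls free of the fingers faster than 0.6 m/s, as from about 20 mm) ((linear speed of shepherd above 0.6 m/s and contact force between the fingers and shepherd below 0.05 N) or (linear speed of kneeler above 0.6 m/s and contact force between the fingers and kneeler below 0.05 N) or (linear speed of sheep above 0.6 m/s and contact force between the fingers and sheep below 0.05 N) or (linear speed of camel above 0.6 m/s and contact force between the fingers and camel below 0.05 N)).
It also fails if it takes over 102 s, if anything falls off the work surface, if the arm or the gripper's body presses on something with over 40 N, if the wrist force passes 120 N, or if a joint passes its speed limit or range.

## Working session

There is one attempt and no reset: what is moved stays moved. The work goes in short steps, Python scripts to look and compute and a tool call to move; the robot and the scene stay as the last step left them, time stands still between calls to the robot, and variables do not carry over. Pictures are saved under pics/ and viewed, at most 14 in all, crops included, and the job is handed in when it is done.

Besides the shell and the picture viewer there is one more tool, called as name(argument=value, ...), one argument or row to a line, values as JSON. arm_command: Moves the arm, as the interface text tells. Its arguments: {"type":"object","properties":{"motion":{"type":"array"},"newtons":{"type":"number"}},"required":["motion"]}

```bash
mkdir -p pics
python3 - <<'E'
from bench import *
import cv2,numpy as np
for n in("top","scene"):
    p,d=get_image(n); cv2.imwrite(f"pics/{n}0.png",p[:,:,::-1]); np.savez(f"{n}0.npz",p=p,d=d)
    c=camera_params(n); print(n,np.round(c["intrinsics"],1).tolist(),np.round(c["extrinsics"],3).tolist())
s=get_state(); print(s)
E
```

```text
top [[395.8, 0.0, 321.4], [0.0, 395.8, 199.0], [0.0, 0.0, 1.0]] [[-0.008, -0.988, 0.153, 0.4], [-0.999, 0.001, -0.045, 0.068], [0.045, -0.154, -0.987, 0.842], [0.0, 0.0, 0.0, 1.0]]
scene [[519.2, 0.0, 321.8], [0.0, 519.2, 194.3], [0.0, 0.0, 1.0]] [[0.537, 0.44, -0.72, 1.372], [0.844, -0.291, 0.451, -0.49], [-0.011, -0.849, -0.527, 0.677], [0.0, 0.0, 0.0, 1.0]]
{'time': 0.1, 'joint_positions': array([ 1.31909835,  0.3217754 , -0.07008735,  1.45154661,  0.02261005,
        1.37080404, -0.05690532]), 'qd': array([ 0.00062292, -0.00190446, -0.00077115, -0.00152191, -0.0004913 ,
        0.0018888 ,  0.00014914]), 'joint_torque': array([-1.14330489e-04, -4.92573488e+01, -4.05832725e-01, -3.13398671e+01,
       -6.42616977e-02,  3.94414819e-02,  5.44731927e-05]), 'position': array([ 0.17057041, -0.6267325 ,  0.23555687]), 'tool_rot': array([-3.11218471e+00, -4.16101185e-01,  5.21260435e-04]), 'ft_force': array([ 0.27189682, -0.1223925 , -0.65431829]), 'torque': array([ 0.01188695, -0.00955368, -0.02800588]), 'grip_force': 0.0, 'grip_width': 0.9997073746313164}
```

View pics/top0.png

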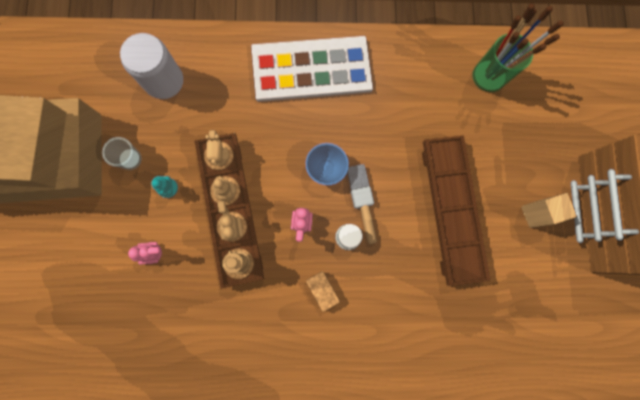

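View pics/scene0.png

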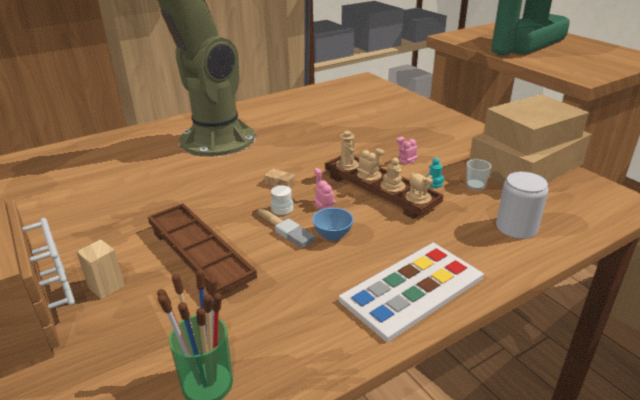

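```bash
cat > h.py <<'E'
import numpy as np,cv2
from bench import *
from scipy.spatial.transform import Rotation as R
def cast(cam,px,z):
    c=camera_params(cam);K=np.array(c["intrinsics"]);E=np.array(c["extrinsics"])
    px=np.atleast_2d(px).astype(float)
    r=(np.linalg.inv(K)@np.c_[px,np.ones(len(px))].T).T@E[:3,:3].T
    t=(z-E[2,3])/r[:,2]; return E[:3,3]+r*t[:,None]
def proj(cam,P):
    c=camera_params(cam);K=np.array(c["intrinsics"]);E=np.linalg.inv(np.array(c["extrinsics"]))
    q=(np.atleast_2d(P)@E[:3,:3].T+E[:3,3])@K.T; return q[:,:2]/q[:,2:]
def cloud(cam,d):
    c=camera_params(cam);K=np.array(c["intrinsics"]);E=np.array(c["extrinsics"])
    v,u=np.mgrid[:400,:640]; P=np.stack([(u-K[0,2])/K[0,0]*d,(v-K[1,2])/K[1,1]*d,d],-1)
    return P@E[:3,:3].T+E[:3,3]
E
python3 - <<'E'
from h import *
for n in("top","scene"):
    f=np.load(n+"0.npz");P=cloud(n,f["d"]);p=f["p"]
    if n=="top":
        for nm,(u0,u1) in dict(dry=(180,280),empty=(410,500)).items():
            m=np.zeros((400,640),np.uint8)
            m[120:300,u0:u1]=((np.abs(P[...,2]-.032)<.012)&(f["d"]>0))[120:300,u0:u1]
            cs,_=cv2.findContours(m,0,2); c=max(cs,key=cv2.contourArea)
            print(nm,cv2.minAreaRect(c),cv2.contourArea(c))
            q=P[m>0]; (cx,cy),(w,h),a=cv2.minAreaRect(q[:,:2].astype(np.float32)*1000); print(cx,cy,w,h,a)
            lip=(P[...,2]>.034)&(m>0); print("z",np.percentile(q[:,2],[5,50,95]))
    m=(P[...,2]>.06)&(f["d"]>0)&((P[...,0]>.3)&(P[...,0]<.75)&(P[...,1]>.08)&(P[...,1]<.5) )
    k,l,s,c=cv2.connectedComponentsWithStats(m.astype(np.uint8))
    for i in range(1,k):
        if s[i,4]>25: q=P[l==i]; print(n,np.round(c[i]),s[i,4],q.mean(0).round(3),q[:,2].max().round(3),q[q[:,2].argmax()].round(3))
def crop(n,y0,y1,x0,x1,k): return cv2.resize(np.load(n+"0.npz")["p"][y0:y1,x0:x1,::-1],None,fx=k,fy=k,interpolation=2)
cv2.imwrite("pics/c1.png",crop("scene",120,220,310,460,5))
cv2.imwrite("pics/c2.png",crop("top",125,295,120,330,3.5))
E
```

```text
dry ((228.18678283691406, 210.49623107910156), (150.8094482421875, 44.65925598144531), 79.3803482055664) 5969.0
506.5753173828125 221.7024688720703 310.0032043457031 86.53279113769531 11.816967010498047
z [0.02634695 0.03207762 0.038952  ]
empty ((455.59063720703125, 210.51345825195312), (150.09259033203125, 43.7359733581543), 79.99201965332031) 6141.0
505.4123229980469 -251.73048400878906 309.66961669921875 87.99690246582031 6.584316253662109
z [0.02588062 0.02903182 0.0373542 ]
top [214. 148.] 420 [0.619 0.243 0.084] 0.096 [0.637 0.234 0.096]
top [ 81. 168.] 468 [0.579 0.497 0.077] 0.091 [0.608 0.5   0.091]
top [221. 187.] 243 [0.541 0.226 0.089] 0.107 [0.543 0.233 0.107]
top [156. 184.] 77 [0.551 0.355 0.068] 0.074 [0.549 0.355 0.074]
top [227. 223.] 493 [0.471 0.212 0.087] 0.114 [0.502 0.221 0.114]
top [154. 251.] 84 [0.421 0.35  0.076] 0.079 [0.424 0.35  0.079]
top [233. 262.] 360 [0.398 0.194 0.112] 0.126 [0.39  0.197 0.126]
scene [347. 144.] 315 [0.409 0.191 0.093] 0.125 [0.403 0.191 0.125]
scene [400. 140.] 44 [0.427 0.349 0.07 ] 0.077 [0.428 0.355 0.077]
scene [486. 148.] 337 [0.592 0.496 0.075] 0.089 [0.613 0.494 0.089]
scene [370. 158.] 325 [0.484 0.208 0.082] 0.112 [0.498 0.212 0.112]
scene [393. 168.] 209 [0.554 0.222 0.082] 0.106 [0.556 0.227 0.106]
scene [435. 160.] 35 [0.558 0.353 0.066] 0.072 [0.56  0.347 0.072]
scene [420. 181.] 284 [0.63  0.237 0.078] 0.094 [0.654 0.242 0.094]
```

View pics/c1.png

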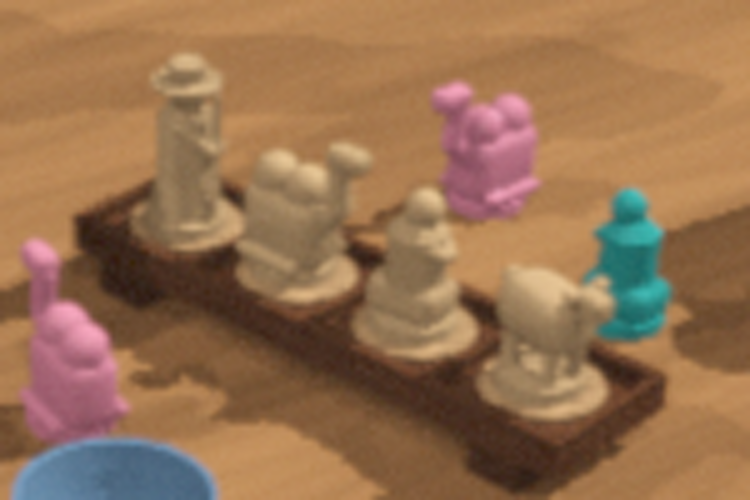

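View pics/c2.png

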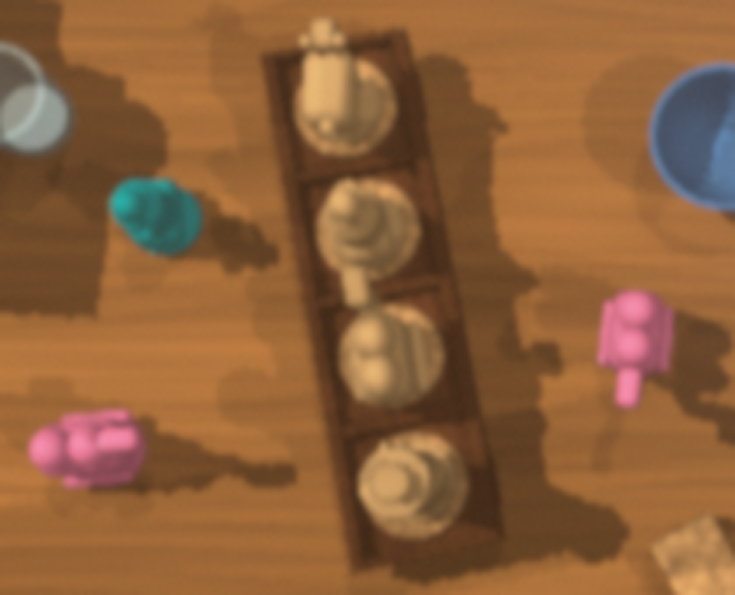

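The top view shows the drying rack at px (228,210) and the empty rack at (456,210). Candidates in the scene view:
- Pale figures: (348,150), (370,165), (394,175) and (420,187).
- Pink camels: (407,150) and (324,192).
- Turquoise kneeler: (436,172).

The four pale ones on the rack fit the description, and the crops confirm it. From near to far they are shepherd, camel, kneeler, sheep. Pink and turquoise stay where they are.

Run:
```python
from h import *
Q={n:cloud(n,np.load(n+"0.npz")["d"]).reshape(-1,3) for n in("top","scene")}
def ax(c,yaw): return np.array([np.cos(yaw),np.sin(yaw)])
c=np.array([.5066,.2217]);yaw=np.radians(11.8)
X=ax(c,yaw);Y=np.array([-X[1],X[0]])
for nm,s,zg in(("shepherd",-.114,.52e-1),("camel",-.038,.042),("kneeler",.038,.042),("sheep",.114,.042)):
    o=c+s*X
    for n,P in Q.items():
        l=np.c_[(P[:,:2]-o)@X,(P[:,:2]-o)@Y,P[:,2]]
        k=(abs(l[:,0])<.031)&(abs(l[:,1])<.033)&(l[:,2]>.0395)&(l[:,2]<.045)
        e=cv2.minEnclosingCircle((l[k,:2]*1000).astype(np.float32))
        b=(abs(l[:,0])<.045)&(abs(l[:,1])<.033)&(abs(l[:,2]-.034-zg)<.008)
        q=l[b]*1000
        top=l[(abs(l[:,0])<.045)&(abs(l[:,1])<.033)&(l[:,2]>.08)]*1000
        (rx,ry),(w,h),a=cv2.minAreaRect(top[:,:2].astype(np.float32))
        print(nm,n,"plinth",np.round(e[0],1),round(e[1],1),k.sum(),"body y",np.percentile(q[:,1],[3,97]).round(1),"x",np.percentile(q[:,0],[3,97]).round(1),"top",np.round([rx,ry,w,h,a],1))
# rack check: colour mask corners of empty rack top edge
```

```text
shepherd top plinth [ 1.1 -3.8] 21.3 69 body y [-17.4  -2.5] x [-9.7 22. ] top [ 1.4 -3.2 34.7 34.9 46.7]
shepherd scene plinth [ 9.1 -8.1] 19.9 33 body y [-20.6  -0.2] x [-2.  26.5] top [ 8.4 -6.8 35.5 29.2 45.4]
camel top plinth [-9.  -0.1] 24.2 7 body y [-14.4  14. ] x [-27.7  22.5] top [ 6.7 -0.4 23.2 67.3 88.8]
camel scene plinth [ 0.9 -3.5] 26.2 41 body y [-18.   -2.4] x [-18.4  35.2] top [12.6 -3.9 63.  19.5  2.2]
kneeler top plinth [-1.9 -1.3] 21.6 55 body y [-15.    9.3] x [-16.2  17.8] top [-14.1   2.2  28.6  60.7  78.6]
kneeler scene plinth [ 3.9 -7.9] 21.6 39 body y [-18.2   5.5] x [-43.4  22.7] top [-10.6  -7.2  68.1  23.7   4. ]
sheep top plinth [-3.2 -2.9] 20.9 64 body y [-14.9  13. ] x [-27.3  16.5] top [ 2.3 -1.1 25.1 62.1 82.2]
sheep scene plinth [ 4.9 -4.2] 22.1 64 body y [-17.2   5.8] x [-19.6  33.8] top [ 7.9 -3.6 25.5 61.8 78.9]
```

```bash
python3 - <<'E'
from h import *
for n in("top","scene"):
    f=np.load(n+"0.npz");P=cloud(n,f["d"]);p=f["p"]
    ok=f["d"]>0
    t=ok&(P[...,0]>.3)&(P[...,0]<.7)&(abs(P[...,1])<.1)&(P[...,2]<.012)
    print(n,"table z",np.median(P[t][:,2]).round(4))
    for nm,c in(("dry",(.5066,.2217)),("empty",(.5054,-.2517))):
        m=ok&(abs(P[...,0]-c[0])<.19)&(abs(P[...,1]-c[1])<.085)&(P[...,2]>.02)&(P[...,2]<.044)
        m=cv2.morphologyEx(m.astype(np.uint8),cv2.MORPH_OPEN,np.ones((3,3)))
        r=cv2.minAreaRect((P[m>0][:,:2]*1000).astype(np.float32)); print(nm,np.round([*r[0],*r[1],r[2]],1))
        # colour
        hsv=cv2.cvtColor(p,cv2.COLOR_RGB2HSV); print("V rack",np.median(hsv[m>0],0), "table",np.median(hsv[t],0))
E
python3 - <<'E'
import cv2,numpy as np
import sys; sys.path.insert(0,".")
p=[np.load(f"{n}0.npz")["p"][...,::-1] for n in("top","scene")]
a=cv2.resize(p[0][125:300,405:505],None,fx=3.4,fy=3.4,interpolation=2)
b=cv2.resize(p[1][195:300,140:265],None,fx=3.4,fy=3.4,interpolation=2)
o=np.zeros((600,780,3),np.uint8);o[:a.shape[0],:a.shape[1]]=a;o[:b.shape[0],345:345+b.shape[1]]=b
cv2.imwrite("pics/er.png",o)
E
```

```text
top table z -0.0017
dry [506.6 221.7 310.   86.5  11.8]
V rack [ 13. 159.  96.] table [ 14. 161. 162.]
empty [ 505.4 -251.7  309.6   88.     6.6]
V rack [ 12. 168. 102.] table [ 14. 161. 162.]
scene table z -0.0026
dry [511.7 218.9 312.7  91.6  11.9]
V rack [ 12. 134. 104.] table [ 15. 135. 177.]
empty [ 510.  -252.5  314.1   88.3    6.5]
V rack [ 11. 145. 116.] table [ 15. 135. 177.]
```

View pics/er.png

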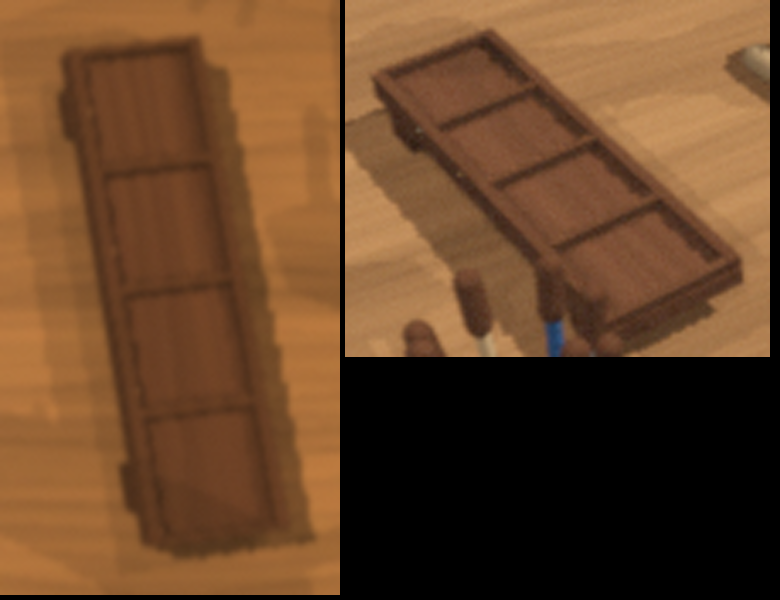

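The crop shows the empty rack. Its rim corners are at top px (424,139), (463.5,136), (490,280) and (447.6,284), and scene px (149,217.6), (182.6,204) and (257,271). I'll cast these onto z = 38 mm.

Run:
```python
from h import *
T=[(424.1,139.1),(463.5,135.9),(489.7,280),(447.6,283.8)]
A=cast("top",T,.038)*1000; print(A.round(1)); print("centre",A.mean(0).round(1))
S=[(148.8,217.6),(182.6,203.8),(256.8,270.9)]
B=cast("scene",S,.038)*1000; print(B.round(1)); print("centre from diag", (B[0]+B[2])/2 if 0 else B.round(1).mean(0))
# predicted corners for the depth-derived pose
for cx,cy,a in((505.4,-251.7,6.6),(510,-252.5,6.5)):
    a=np.radians(a);X=np.array([np.cos(a),np.sin(a)]);Y=np.array([-X[1],X[0]])
    C=[np.r_[(np.array([cx,cy])+i*155*X+j*43*Y)/1000,.038] for i,j in((1,1),(1,-1),(-1,-1),(-1,1))]
    print(proj("top",C).round(1).tolist(),proj("scene",C).round(1).tolist())
```

```text
[[ 654.1 -189.5   38. ]
 [ 661.7 -275.5   38. ]
 [ 358.2 -310.3   38. ]
 [ 351.5 -223.    38. ]]
centre [ 506.4 -249.6   38. ]
[[ 373.  -311.4   38. ]
 [ 360.  -230.    38. ]
 [ 663.8 -193.    38. ]]
centre from diag [ 465.6 -244.8   38. ]
[[424.9, 138.9], [463.9, 134.7], [490.7, 280.9], [449.6, 286.3]] [[255.5, 267.8], [215.5, 287.5], [146.2, 214.2], [181.9, 200.7]]
[[425.2, 136.8], [464.3, 132.7], [490.8, 278.6], [449.7, 284.0]] [[256.1, 269.4], [215.9, 289.1], [146.5, 215.2], [182.4, 201.7]]
```

```bash
cat >> h.py <<'E'
def shift(*wps):
    """wps: (x,y,z mm, azimuth deg) targets -> tool-axis shifts from the present measured pose"""
    s=get_state();p=s["position"]*1000;M=R.from_rotvec(s["tool_rot"]).as_matrix()
    az=np.degrees(np.arctan2(M[1,0],M[0,0]))
    print("t %.1f"%s["time"],"tcp",p.round(1),"az %.1f tilt %.4f"%(az,np.arccos(-M[2,2])),"F",s["ft_force"].round(1),"w %.1f"%(s["grip_width"]*87),"g %.1f"%s["grip_force"])
    for w in wps: print(w,(M.T@(np.array(w[:3])-p)).round(1),"spin %.1f"%(az-w[3]))
E
python3 -c "
from h import *
shift((390,-300,270,11.8),(500,-80,270,11.8),(480,90,240,11.8),(401,193.5,200,11.8))"
```

```text
t 0.1 tcp [ 170.6 -626.7  235.6] az 15.2 tilt 0.0017 F [ 0.3 -0.1 -0.7] w 87.0 g 0.0
(390, -300, 270, 11.8) [ 297.6 -257.7  -34. ] spin 3.4
(500, -80, 270, 11.8) [ 461.5 -441.   -33.7] spin 3.4
(480, 90, 240, 11.8) [ 486.9 -610.3   -3.4] spin 3.4
(401, 193.5, 200, 11.8) [ 437.8 -730.8   36.8] spin 3.4
```

arm_command(
  motion=[
    [87,30,-26,-20,3.4],
    [87,60,-52,-34,3.4],
    [87,90,-78,-34,3.4],
    [87,120,-104,-34,3.4],
    [87,150,-130,-34,3.4],
  ],
  newtons=20,
)

```text
time: 0.52
position: [0.2822, -0.4604, 0.2705]
tool_rot: [3.125, 0.324, 0.0]
ft_force: [0.4, 0.1, 0.1]
grip_width: 1.001
grip_force: 0.0
```

```bash
python3 -c "
from h import *
shift((390,-300,270,11.8),(500,-80,270,11.8),(480,90,240,11.8),(401,193.5,200,11.8))"
```

```text
t 0.5 tcp [ 282.2 -460.4  270.5] az 11.8 tilt 0.0001 F [0.4 0.1 0.1] w 87.1 g 0.0
(390, -300, 270, 11.8) [ 138.4 -134.9    0.5] spin 0.0
(500, -80, 270, 11.8) [ 291.1 -327.7    0.5] spin 0.0
(480, 90, 240, 11.8) [ 306.4 -498.2   30.5] spin 0.0
(401, 193.5, 200, 11.8) [ 250.3 -615.7   70.5] spin 0.0
```

arm_command(
  motion=[
    [87,28,-30,0,0],
    [87,56,-60,0,0],
    [87,84,-90,0,0],
    [87,112,-120,0,0],
    [87,140,-150,0,0],
  ],
)

```text
time: 0.93
position: [0.388, -0.2848, 0.2703]
tool_rot: [3.125, 0.323, -0.001]
ft_force: [0.4, -0.7, 0.5]
grip_width: 1.002
grip_force: 0.0
```

arm_command(
  motion=[
    [87,28,-30,0,0],
    [87,56,-60,0,0],
    [87,84,-90,0,0],
    [87,112,-120,0,0],
    [87,140,-152,0,0],
  ],
)

```text
time: 1.35
position: [0.4935, -0.1084, 0.2704]
tool_rot: [3.124, 0.323, -0.0]
ft_force: [1.1, -0.8, 0.2]
grip_width: 0.999
grip_force: 0.0
```

arm_command(
  motion=[
    [87,8,-40,0,0],
    [87,16,-80,0,0],
    [87,20,-120,0,0],
    [87,22,-160,10,0],
    [87,22,-196,20,0],
  ],
)

```text
time: 1.77
position: [0.474, 0.0891, 0.2505]
tool_rot: [-3.125, -0.326, -0.002]
ft_force: [0.2, -0.0, -0.6]
grip_width: 0.995
grip_force: 0.0
```

```bash
python3 -c "
from h import *
shift((401,193.5,200,11.8),(401,193.5,81,11.8))"
```

```text
t 1.8 tcp [474.   89.1 250.5] az 11.9 tilt 0.0012 F [ 0.2 -0.  -0.6] w 86.6 g 0.0
(401, 193.5, 200, 11.8) [ -49.9 -117.2   50.5] spin 0.1
(401, 193.5, 81, 11.8) [ -50.1 -117.2  169.5] spin 0.1
```

arm_command(
  motion=[
    [87,-12,-30,10,0],
    [87,-24,-60,24,0],
    [87,-37,-88,38,0],
    [87,-50,-117,50,0],
    [87,-50,-117,50,0],
  ],
)

```text
time: 2.18
position: [0.396, 0.1953, 0.1982]
tool_rot: [3.123, 0.338, -0.007]
ft_force: [-0.6, 0.5, 0.2]
grip_width: 0.998
grip_force: 0.0
```

Run:
```python
from h import *
shift((401,193.5,81,11.8))
t=get_state()["position"]
o=[]
for n,(y0,y1,x0,x1) in dict(top=(190,310,170,290),scene=(60,220,290,400)).items():
    p,d=get_image(n); im=p[:,:,::-1].copy()
    o.append(cv2.resize(im[y0:y1,x0:x1],None,fx=3.3,fy=3.3,interpolation=2))
    print(n,"TCP px",proj(n,t).round(1),"tip",proj(n,t-[0,0,.014]).round(1),[((proj(n,t+[0,0,-.014]+s*.0435*np.array([.2054,-.9787,0]))-[x0,y0])*3.3).round() for s in(1,-1)])
h=max(i.shape[0] for i in o); cv2.imwrite("pics/g1.png",np.hstack([cv2.copyMakeBorder(i,0,h-i.shape[0],0,0,0) for i in o]))
```

```text
t 2.2 tcp [396.  195.3 198.2] az 12.3 tilt 0.0047 F [-0.6  0.5  0.2] w 86.8 g 0.0
(401, 193.5, 81, 11.8) [  5.    2.9 117.2] spin 0.5
top TCP px [[223.  263.8]] tip [[224.8 263.7]] [array([[268., 224.]]), array([[ 92., 263.]])]
scene TCP px [[346.2 103. ]] tip [[346.2 108.4]] [array([[144., 176.]]), array([[225., 144.]])]
```

View pics/g1.png

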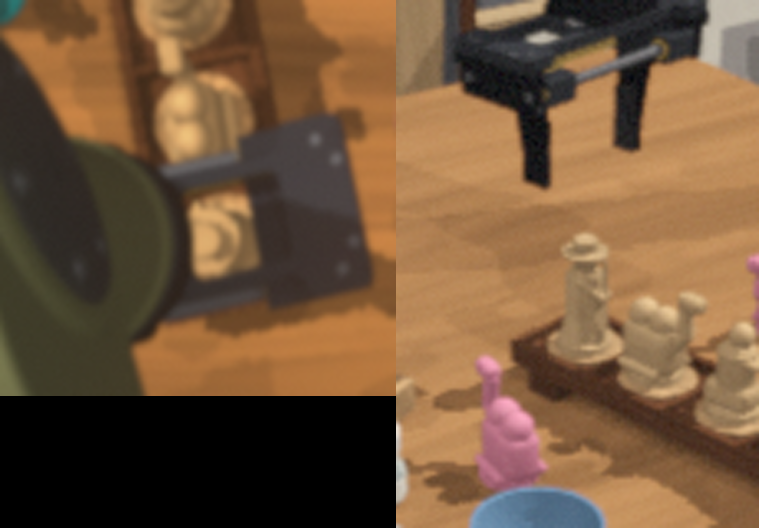

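Run:
```python
from h import *
shift((401,193.5,81,11.8)); print(get_state()["joint_positions"].round(2),get_state()["qd"].round(2))
```

```text
t 2.3 tcp [400.4 191.1 200. ] az 12.0 tilt 0.0016 F [-0.1  0.1  0. ] w 87.0 g 0.0
(401, 193.5, 81, 11.8) [  1.2  -2.4 119. ] spin 0.2
[ 0.47 -0.11 -0.91  1.96 -0.09  1.25 -1.77] [ 0.02  0.01  0.05 -0.03  0.02 -0.    0.  ]
```

arm_command(
  motion=[
    [87,0,0,10,0],
    [87,0,0,20,0],
    [87,0,0,30,0],
    [87,0,0,30,0],
    [87,0,0,30,0],
  ],
)

```text
time: 2.7
position: [0.4011, 0.1898, 0.1695]
tool_rot: [-3.125, -0.322, 0.004]
ft_force: [0.8, 0.4, -0.5]
grip_width: 1.005
grip_force: 0.0
```

Run:
```python
from h import *
shift((401,193.5,81,11.8)); print(get_state()["joint_positions"].round(2),get_state()["qd"].round(2))
```

```text
t 2.7 tcp [401.1 189.8 169.5] az 11.8 tilt 0.0024 F [ 0.8  0.4 -0.5] w 87.4 g 0.0
(401, 193.5, 81, 11.8) [ 0.9 -3.5 88.5] spin -0.0
[ 0.47 -0.07 -0.92  2.   -0.06  1.19 -1.8 ] [-0.   -0.01 -0.   -0.02 -0.01  0.    0.  ]
```

arm_command(
  motion=[
    [87,1,-3,15,0],
    [87,1,-4,35,0],
    [87,1,-4,55,0],
    [87,1,-4,75,0],
    [87,1,-4,88,0],
  ],
)

```text
time: 3.12
position: [0.4013, 0.1942, 0.0811]
tool_rot: [-3.125, -0.323, 0.002]
ft_force: [0.0, 0.1, 0.5]
grip_width: 1.0
grip_force: 0.0
```

arm_command(
  motion=[
    [60,0,0,0,0],
    [40,0,0,0,0],
    [30,0,0,0,0],
    [20,0,0,0,0],
    [20,0,0,0,0],
  ],
  newtons=15,
)

```text
time: 3.53
position: [0.4025, 0.1948, 0.0836]
tool_rot: [3.125, 0.323, 0.003]
ft_force: [-0.5, 0.5, 0.0]
grip_width: 0.708
grip_force: 0.0
```

Run:
```python
from h import *
shift((401,193.5,81,11.8)); p,d=get_image("scene"); cv2.imwrite("pics/g2.png",cv2.resize(p[90:220,290:420,::-1],None,fx=4,fy=4))
```

```text
t 3.5 tcp [402.5 194.8  83.6] az 11.8 tilt 0.0021 F [-0.5  0.5  0. ] w 61.6 g 0.0
(401, 193.5, 81, 11.8) [-1.8  1.   2.5] spin 0.0
```

View pics/g2.png

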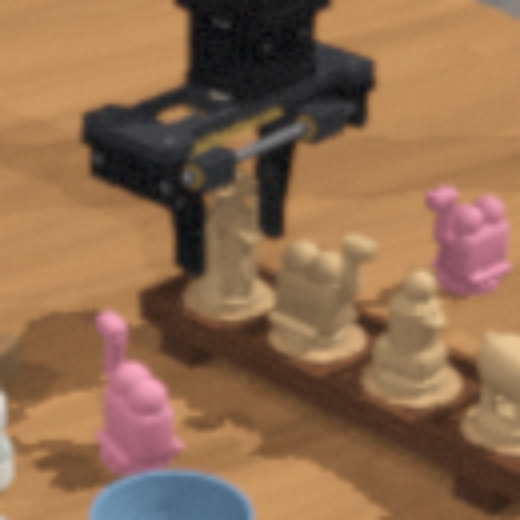

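The crop shows the shepherd's column (px ~232,235) between the two open fingers (190 and 275). I'll carry on closing.

arm_command(
  motion=[
    [20,0,0,0,0],
    [20,0,0,0,0],
    [20,0,0,0,0],
    [20,0,0,0,0],
    [20,0,0,0,0],
  ],
  newtons=15,
)

```text
time: 4.0
position: [0.4018, 0.1947, 0.0827]
tool_rot: [3.125, 0.324, 0.0]
ft_force: [-0.3, 0.8, 1.0]
grip_width: 0.395
grip_force: 15.0
```

arm_command(
  motion=[
    [20,0,0,0,0],
    [20,0,0,0,0],
    [20,0,0,0,0],
    [20,0,0,0,0],
  ],
)

```text
time: 4.33
position: [0.4017, 0.1947, 0.0826]
tool_rot: [-3.125, -0.324, -0.0]
ft_force: [-0.6, 0.3, 1.4]
grip_width: 0.399
grip_force: 15.0
```

Run:
```python
from h import *
shift((401,193.5,81,11.8))
```

```text
t 4.3 tcp [401.7 194.7  82.6] az 11.8 tilt 0.0002 F [-0.6  0.3  1.4] w 34.7 g 15.0
(401, 193.5, 81, 11.8) [-1.   1.   1.6] spin 0.0
```

arm_command(
  motion=[
    [20,0,0,-8,0],
    [20,0,0,-24,0],
    [20,0,0,-50,0],
    [20,0,0,-80,0],
    [20,0,0,-108,0],
  ],
  newtons=20,
)

```text
time: 4.75
position: [0.401, 0.1948, 0.1919]
tool_rot: [-3.125, -0.325, 0.001]
ft_force: [1.1, -0.1, -0.3]
grip_width: 0.395
grip_force: 20.0
```

arm_command(
  motion=[
    [20,2,8,-12,0],
    [20,8,26,-20,0],
    [20,16,54,-20,0],
    [20,24,86,-20,0],
    [20,33,120,-20,0],
  ],
)

```text
time: 5.17
position: [0.4586, 0.0834, 0.2113]
tool_rot: [3.124, 0.327, 0.001]
ft_force: [0.4, 0.4, -1.1]
grip_width: 0.395
grip_force: 20.0
```

Run:
```python
from h import *
shift((621.3,-239,210,11.8)); p,d=get_image("scene"); cv2.imwrite("pics/g3.png",cv2.resize(p[60:260,200:400,::-1],None,fx=3,fy=3))
```

```text
t 5.2 tcp [458.6  83.4 211.3] az 11.9 tilt 0.0012 F [ 0.4  0.4 -1.1] w 34.4 g 20.0
(621.3, -239, 210, 11.8) [ 92.4 349.1   1.7] spin 0.1
```

View pics/g3.png

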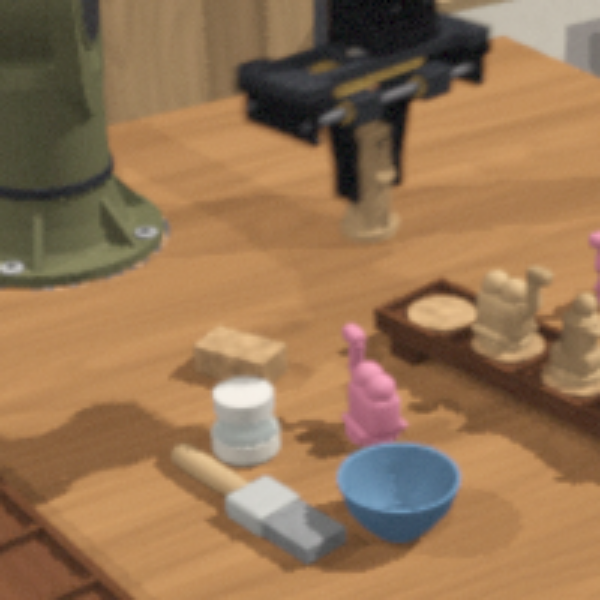

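The shepherd is held upright (px ~372,185), and its cork disc is left at (443,313). On to the empty rack.

arm_command(
  motion=[
    [20,8,34,0,0],
    [20,17,70,0,0],
    [20,27,106,0,0],
    [20,37,142,0,0],
    [20,47,178,0,0],
  ],
)

```text
time: 5.63
position: [0.5412, -0.0822, 0.2107]
tool_rot: [3.125, 0.324, -0.001]
ft_force: [0.1, 0.2, -0.3]
grip_width: 0.394
grip_force: 20.0
```

arm_command(
  motion=[
    [20,9,36,0,0],
    [20,18,70,0,0],
    [20,28,106,0,0],
    [20,37,140,0,0],
    [20,42,162,0,0],
  ],
)

```text
time: 6.05
position: [0.6156, -0.235, 0.21]
tool_rot: [3.125, 0.318, -0.001]
ft_force: [-0.2, -0.7, -0.2]
grip_width: 0.394
grip_force: 20.0
```

arm_command(
  motion=[
    [20,3,9,0,0],
    [20,3,9,0,0],
    [20,3,9,0,0],
  ],
)

```text
time: 6.3
position: [0.6198, -0.2372, 0.2103]
tool_rot: [-3.123, -0.325, 0.001]
ft_force: [-0.3, -0.1, 0.3]
grip_width: 0.39
grip_force: 20.0
```

Run:
```python
from h import *
shift((621.3,-239,78,11.8)); p,d=get_image("scene"); cv2.imwrite("pics/g4.png",cv2.resize(p[60:300,110:330,::-1],None,fx=2.5,fy=2.5))
```

```text
t 6.3 tcp [ 619.8 -237.2  210.3] az 11.9 tilt 0.0022 F [-0.3 -0.1  0.3] w 34.0 g 20.0
(621.3, -239, 78, 11.8) [  1.1   2.3 132.3] spin 0.1
```

arm_command(
  motion=[
    [20,1,1,15,0],
    [20,1,2,45,0],
    [20,1,2,75,0],
    [20,1,2,98,0],
    [20,1,2,112,0],
  ],
)

```text
time: 6.77
position: [0.6197, -0.2375, 0.0962]
tool_rot: [-3.122, -0.328, 0.005]
ft_force: [-0.6, 1.3, -1.1]
grip_width: 0.392
grip_force: 20.0
```

arm_command(
  motion=[
    [20,0,0,6,0],
    [20,0,0,10,0],
    [20,0,0,13,0],
    [20,0,0,15,0],
    [20,0,0,15,0],
  ],
)

```text
time: 7.18
position: [0.6221, -0.2406, 0.0846]
tool_rot: [3.124, 0.324, 0.002]
ft_force: [0.5, -0.3, -0.6]
grip_width: 0.393
grip_force: 20.0
```

Run:
```python
from h import *
shift((621.3,-239,78,11.8)); p,d=get_image("scene"); cv2.imwrite("pics/g4.png",cv2.resize(p[120:300,110:330,::-1],None,fx=3.3,fy=3.3))
```

```text
t 7.2 tcp [ 622.1 -240.6   84.6] az 11.8 tilt 0.0016 F [ 0.5 -0.3 -0.6] w 34.2 g 20.0
(621.3, -239, 78, 11.8) [-0.5 -1.8  6.6] spin 0.0
```

View pics/g4.png

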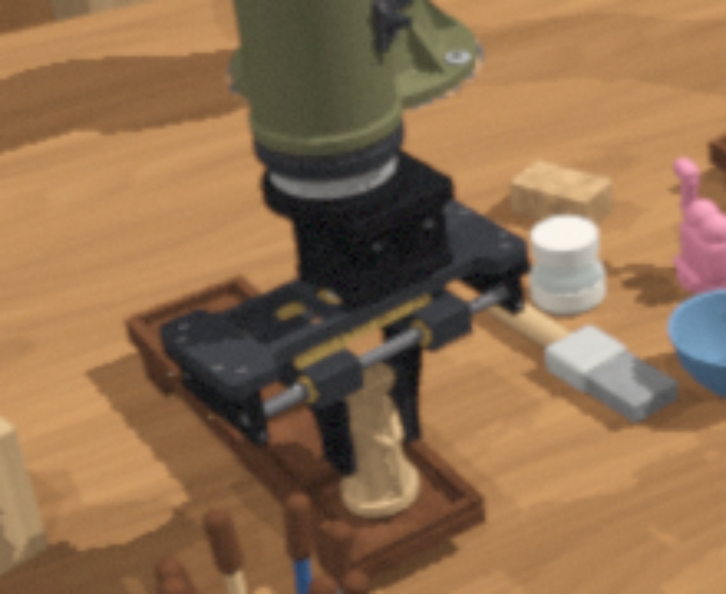

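The shepherd (px ~380,490) hovers over the far compartment, a few mm up. I'll lower it slowly and watch the force.

arm_command(
  motion=[
    [20,0,0,1.5,0],
    [20,0,0,3,0],
    [20,0,0,4,0],
    [20,0,0,5,0],
    [20,0,0,5,0],
  ],
)

```text
time: 7.65
position: [0.6217, -0.2405, 0.0788]
tool_rot: [3.125, 0.324, 0.001]
ft_force: [-0.2, -1.3, 0.9]
grip_width: 0.395
grip_force: 20.0
```

arm_command(
  motion=[
    [20,0,0,0.5,0],
    [20,0,0,1,0],
    [20,0,0,1.5,0],
    [20,0,0,1.5,0],
    [20,0,0,1.5,0],
  ],
)

```text
time: 8.07
position: [0.6225, -0.2403, 0.0786]
tool_rot: [3.124, 0.324, 0.003]
ft_force: [-0.6, 0.8, 6.3]
grip_width: 0.391
grip_force: 20.0
```

arm_command(
  motion=[
    [20,0,0,-0.5,0],
    [45,0,0,-0.5,0],
    [60,0,0,-0.5,0],
    [87,0,0,-0.5,0],
    [87,0,0,-0.5,0],
  ],
)

```text
time: 8.48
position: [0.621, -0.2407, 0.0768]
tool_rot: [-3.125, -0.323, 0.002]
ft_force: [0.7, 0.3, 0.1]
grip_width: 0.613
grip_force: 0.0
```

arm_command(
  motion=[
    [87,0,0,-0.5,0],
    [87,0,0,-0.5,0],
    [87,0,0,-0.5,0],
    [87,0,0,-0.5,0],
    [87,0,0,-0.5,0],
  ],
)

```text
time: 8.9
position: [0.6215, -0.2406, 0.078]
tool_rot: [3.125, 0.324, -0.0]
ft_force: [-0.2, 0.3, 0.1]
grip_width: 0.966
grip_force: 0.0
```

arm_command(
  motion=[
    [87,0,0,-8,0],
    [87,0,0,-28,0],
    [87,0,0,-60,0],
    [87,0,0,-95,0],
    [87,0,0,-132,0],
  ],
)

```text
time: 9.32
position: [0.6209, -0.2403, 0.2114]
tool_rot: [-3.124, -0.324, 0.002]
ft_force: [0.4, 0.4, -0.2]
grip_width: 0.998
grip_force: 0.0
```

Run:
```python
from h import *
shift((469.1,211.9,200,11.8),(469.1,211.9,71,11.8)); p,d=get_image("scene"); cv2.imwrite("pics/g5.png",cv2.resize(p[120:300,110:330,::-1],None,fx=3.3,fy=3.3))
```

```text
t 9.3 tcp [ 620.9 -240.3  211.4] az 11.8 tilt 0.0012 F [ 0.4  0.4 -0.2] w 86.9 g 0.0
(469.1, 211.9, 200, 11.8) [ -55.8 -473.7   11.8] spin 0.0
(469.1, 211.9, 71, 11.8) [ -55.6 -473.6  140.8] spin 0.0
```

View pics/g5.png

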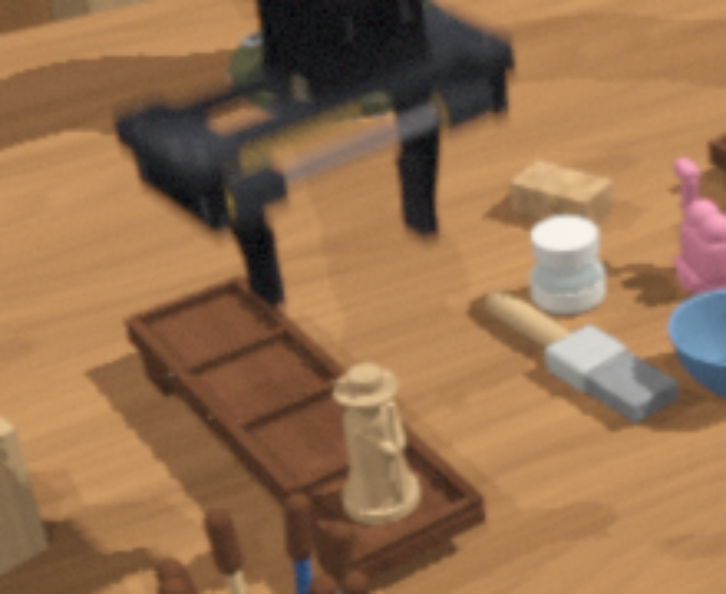

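The shepherd stands upright at px (381,497), near the middle of the far compartment. Next is the camel.

arm_command(
  motion=[
    [87,-4,-36,0,0],
    [87,-9,-77,0,0],
    [87,-14,-118,0,0],
    [87,-19,-159,0,0],
    [87,-24,-200,0,0],
  ],
)

```text
time: 9.78
position: [0.5563, -0.0479, 0.2106]
tool_rot: [3.124, 0.323, 0.001]
ft_force: [0.1, 0.3, 1.0]
grip_width: 0.999
grip_force: 0.0
```

arm_command(
  motion=[
    [87,-5,-41,0,0],
    [87,-10,-82,0,0],
    [87,-15,-123,0,0],
    [87,-20,-164,0,0],
    [87,-25,-204,0,0],
  ],
)

```text
time: 10.2
position: [0.4898, 0.1468, 0.2108]
tool_rot: [3.124, 0.324, 0.002]
ft_force: [0.6, -1.3, 0.2]
grip_width: 1.001
grip_force: 0.0
```

arm_command(
  motion=[
    [87,-4,-36,0,0],
    [87,-7,-64,4,0],
    [87,-7,-70,8,0],
    [87,-7,-70,12,0],
    [87,-7,-70,12,0],
  ],
)

```text
time: 10.62
position: [0.4694, 0.211, 0.1974]
tool_rot: [3.124, 0.324, -0.001]
ft_force: [0.6, -0.3, -0.3]
grip_width: 0.997
grip_force: 0.0
```

Run:
```python
from h import *
shift((469.1,211.9,71,11.8))
p,d=get_image("top"); P=cloud("top",d).reshape(-1,3)
a=np.radians(6.6);X=np.array([np.cos(a),np.sin(a)]);Y=np.array([-X[1],X[0]]);o=np.array([.5054,-.2517])+.114*X
l=np.c_[(P[:,:2]-o)@X,(P[:,:2]-o)@Y,P[:,2]]*1000
k=(abs(l[:,0])<30)&(abs(l[:,1])<30)
q=l[k&(l[:,2]>90)]; print("hat",cv2.minEnclosingCircle(q[:,:2].astype(np.float32)),q[:,2].max())
q=l[k&(l[:,2]>35)&(l[:,2]<41)]; print("plinth",cv2.minEnclosingCircle(q[:,:2].astype(np.float32)))
```

```text
t 10.6 tcp [469.4 211.  197.4] az 11.8 tilt 0.0015 F [ 0.6 -0.3 -0.3] w 86.7 g 0.0
(469.1, 211.9, 71, 11.8) [  0.   -1.1 126.4] spin 0.0
hat ((-0.8672056198120117, 0.15270686149597168), 19.086421966552734) 122.79312246093632
plinth ((-3.5788426399230957, 0.7697139978408813), 21.892179489135742)
```

The shepherd measures within 4 mm of the compartment middle. Now the camel grasp.

arm_command(
  motion=[
    [87,0,-1,20,0],
    [87,0,-1,50,0],
    [87,0,-1,80,0],
    [75,0,-1,108,0],
    [65,0,-1,126,0],
  ],
  newtons=15,
)

```text
time: 11.08
position: [0.469, 0.2097, 0.0692]
tool_rot: [3.124, 0.317, -0.005]
ft_force: [-1.2, -1.2, -0.7]
grip_width: 0.92
grip_force: 0.0
```

arm_command(
  motion=[
    [50,0,0,0,0],
    [40,0,0,0,0],
    [20,0,0,0,0],
    [20,0,0,0,0],
    [20,0,0,0,0],
  ],
)

```text
time: 11.5
position: [0.4706, 0.2129, 0.0735]
tool_rot: [3.125, 0.323, 0.004]
ft_force: [0.1, -0.6, -0.7]
grip_width: 0.554
grip_force: 0.0
```

arm_command(
  motion=[
    [20,0,0,0,0],
    [20,0,0,0,0],
    [20,0,0,0,0],
    [20,0,0,0,0],
    [20,0,0,0,0],
  ],
)

```text
time: 11.92
position: [0.4695, 0.2131, 0.0725]
tool_rot: [3.125, 0.324, 0.001]
ft_force: [-1.5, -0.4, 4.1]
grip_width: 0.342
grip_force: 15.0
```

Run:
```python
from h import *
shift((545.8,-247.7,67,11.8))
```

```text
t 11.9 tcp [469.5 213.1  72.5] az 11.8 tilt 0.0006 F [-1.5 -0.4  4.1] w 29.8 g 15.0
(545.8, -247.7, 67, 11.8) [-19.9 466.6   5.6] spin 0.0
```

arm_command(
  motion=[
    [20,0,0,-8,0],
    [20,0,0,-24,0],
    [20,0,0,-50,0],
    [20,0,0,-82,0],
    [20,0,2,-112,0],
  ],
  newtons=20,
)

```text
time: 12.33
position: [0.4688, 0.2113, 0.1851]
tool_rot: [-3.124, -0.326, 0.002]
ft_force: [1.4, -0.5, -0.9]
grip_width: 0.344
grip_force: 20.0
```

arm_command(
  motion=[
    [20,0,8,-14,0],
    [20,-1,26,-22,0],
    [20,-2,56,-22,0],
    [20,-4,90,-22,0],
    [20,-6,126,-22,0],
  ],
)

```text
time: 12.75
position: [0.4894, 0.086, 0.2065]
tool_rot: [3.124, 0.328, 0.001]
ft_force: [0.9, -0.3, -1.7]
grip_width: 0.34
grip_force: 20.0
```

arm_command(
  motion=[
    [20,-2,38,0,0],
    [20,-4,76,0,0],
    [20,-5,114,0,0],
    [20,-7,152,0,0],
    [20,-8,190,0,0],
  ],
)

```text
time: 13.17
position: [0.5204, -0.1031, 0.2062]
tool_rot: [3.124, 0.324, -0.001]
ft_force: [1.1, 0.3, -0.9]
grip_width: 0.344
grip_force: 20.0
```

arm_command(
  motion=[
    [20,-2,36,0,0],
    [20,-3,70,0,0],
    [20,-4,100,0,0],
    [20,-5,122,0,0],
    [20,-6,136,0,0],
  ],
)

```text
time: 13.58
position: [0.5421, -0.2391, 0.2056]
tool_rot: [3.125, 0.318, -0.001]
ft_force: [-0.4, 0.1, -0.7]
grip_width: 0.344
grip_force: 20.0
```

Run:
```python
from h import *
shift((545.8,-247.7,67,11.8))
```

```text
t 13.6 tcp [ 542.1 -239.1  205.6] az 11.6 tilt 0.0009 F [-0.4  0.1 -0.7] w 29.9 g 20.0
(545.8, -247.7, 67, 11.8) [  2.    9.2 138.6] spin -0.2
```

arm_command(
  motion=[
    [20,1,8,10,0],
    [20,1,11,36,0],
    [20,1,11,68,0],
    [20,1,11,98,0],
    [20,1,11,118,0],
  ],
)

```text
time: 14.0
position: [0.5444, -0.2435, 0.0844]
tool_rot: [-3.121, -0.327, 0.005]
ft_force: [-0.9, -0.1, -1.3]
grip_width: 0.344
grip_force: 20.0
```

arm_command(
  motion=[
    [20,0,0,5,0],
    [20,0,0,9,0],
    [20,0,0,12,0],
    [20,0,0,13,0],
    [20,0,0,13,0],
  ],
)

```text
time: 14.42
position: [0.547, -0.2462, 0.0763]
tool_rot: [3.124, 0.324, 0.003]
ft_force: [0.1, -0.3, -0.5]
grip_width: 0.338
grip_force: 20.0
```

Run:
```python
from h import *
shift((545.8,-247.7,67,11.8))
```

```text
t 14.4 tcp [ 547.  -246.2   76.3] az 11.8 tilt 0.0022 F [ 0.1 -0.3 -0.5] w 29.4 g 20.0
(545.8, -247.7, 67, 11.8) [-1.5  1.2  9.3] spin 0.0
```

arm_command(
  motion=[
    [20,-1,1,2,0],
    [20,-1,1,4,0],
    [20,-1,1,5,0],
    [20,-1,1,6,0],
    [20,-1,1,6,0],
  ],
)

```text
time: 14.83
position: [0.5451, -0.2473, 0.0689]
tool_rot: [-3.125, -0.324, 0.0]
ft_force: [-0.2, 0.7, -1.2]
grip_width: 0.343
grip_force: 20.0
```

arm_command(
  motion=[
    [20,0,0,0.5,0],
    [20,0,0,1,0],
    [20,0,0,1.5,0],
    [20,0,0,1.5,0],
  ],
)

```text
time: 15.17
position: [0.5453, -0.2474, 0.0686]
tool_rot: [3.124, 0.324, -0.0]
ft_force: [-2.4, 1.0, 6.1]
grip_width: 0.345
grip_force: 20.0
```

Contact. Release, rise, and go on to the kneeler.

arm_command(
  motion=[
    [20,0,0,-0.5,0],
    [45,0,0,-0.5,0],
    [60,0,0,-0.5,0],
    [87,0,0,-0.5,0],
    [87,0,0,-0.5,0],
  ],
)

```text
time: 15.58
position: [0.5453, -0.2473, 0.0679]
tool_rot: [3.125, 0.324, 0.0]
ft_force: [-1.0, 0.7, -0.1]
grip_width: 0.561
grip_force: 0.0
```

arm_command(
  motion=[
    [87,0,0,-0.5,0],
    [87,0,0,-0.5,0],
    [87,0,0,-0.5,0],
    [87,0,0,-0.5,0],
    [87,0,0,-0.5,0],
  ],
)

```text
time: 16.0
position: [0.5452, -0.2473, 0.0685]
tool_rot: [3.125, 0.324, -0.0]
ft_force: [0.6, 0.1, 0.5]
grip_width: 0.935
grip_force: 0.0
```

arm_command(
  motion=[
    [87,0,0,-8,0],
    [87,0,0,-28,0],
    [87,0,0,-60,0],
    [87,0,0,-98,0],
    [87,0,0,-138,0],
  ],
)

```text
time: 16.42
position: [0.5445, -0.2469, 0.2078]
tool_rot: [-3.124, -0.324, 0.002]
ft_force: [1.5, -0.4, -0.5]
grip_width: 0.997
grip_force: 0.0
```

Run:
```python
from h import *
shift((545.7,225.4,200,11.8)); p,d=get_image("scene"); cv2.imwrite("pics/g6.png",cv2.resize(p[120:300,110:330,::-1],None,fx=3,fy=3))
```

```text
t 16.4 tcp [ 544.5 -246.9  207.8] az 11.8 tilt 0.0017 F [ 1.5 -0.4 -0.5] w 86.8 g 0.0
(545.7, 225.4, 200, 11.8) [  98.1 -462.     8.2] spin 0.0
```

View pics/g6.png

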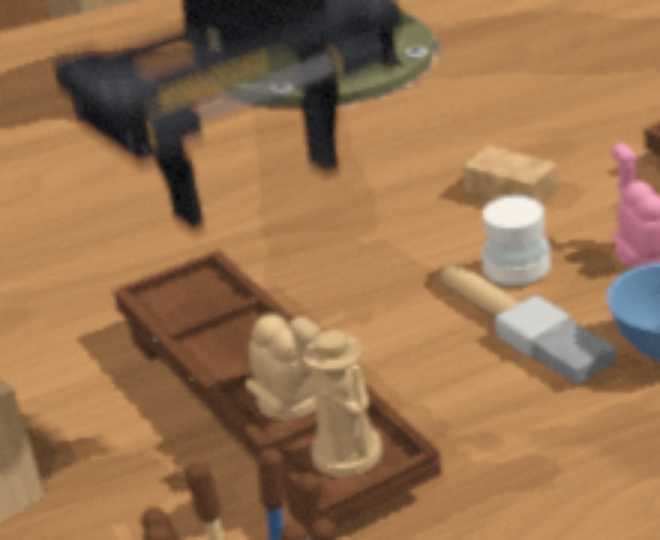

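The camel (px ~285,375) stands upright in the second-farthest compartment beside the shepherd (345,410).

arm_command(
  motion=[
    [87,8,-36,0,0],
    [87,16,-75,0,0],
    [87,24,-114,0,0],
    [87,32,-153,0,0],
    [87,41,-192,0,0],
  ],
)

```text
time: 16.88
position: [0.5458, -0.0493, 0.2072]
tool_rot: [3.124, 0.323, 0.001]
ft_force: [0.4, -0.2, 0.5]
grip_width: 0.996
grip_force: 0.0
```

arm_command(
  motion=[
    [87,8,-38,0,0],
    [87,17,-77,0,0],
    [87,25,-116,0,0],
    [87,33,-155,0,0],
    [87,41,-194,0,0],
  ],
)

```text
time: 17.3
position: [0.5462, 0.1491, 0.2073]
tool_rot: [3.124, 0.323, 0.002]
ft_force: [1.3, 0.3, 0.9]
grip_width: 0.999
grip_force: 0.0
```

arm_command(
  motion=[
    [87,8,-36,0,0],
    [87,14,-64,4,0],
    [87,16,-76,8,0],
    [87,16,-76,8,0],
    [87,16,-76,8,0],
  ],
)

```text
time: 17.72
position: [0.5462, 0.2253, 0.1986]
tool_rot: [3.124, 0.327, -0.0]
ft_force: [0.6, -0.4, 0.5]
grip_width: 1.001
grip_force: 0.0
```

Run:
```python
from h import *
shift((545.7,225.4,71,11.8))
p,d=get_image("top"); P=cloud("top",d).reshape(-1,3)
a=np.radians(6.6);X=np.array([np.cos(a),np.sin(a)]);Y=np.array([-X[1],X[0]]);o=np.array([.5054,-.2517])+.038*X
l=np.c_[(P[:,:2]-o)@X,(P[:,:2]-o)@Y,P[:,2]]*1000
q=l[(abs(l[:,0])<30)&(abs(l[:,1])<30)&(l[:,2]>62)&(l[:,2]<80)]; print("camel body",np.percentile(q[:,:2],[2,98],axis=0).round(1))
```

```text
t 17.7 tcp [546.2 225.3 198.6] az 11.9 tilt 0.0005 F [ 0.6 -0.4  0.5] w 87.1 g 0.0
(545.7, 225.4, 71, 11.8) [ -0.4  -0.2 127.6] spin 0.1
camel body [[-25.5  -8.9]
 [ 26.7  15. ]]
```

Camel centred (about 1–3 mm). Now the kneeler grasp.

arm_command(
  motion=[
    [87,0,0,20,0],
    [87,0,0,50,0],
    [87,0,0,80,0],
    [75,0,0,109,0],
    [65,0,0,127,0],
  ],
  newtons=15,
)

```text
time: 18.18
position: [0.5461, 0.2212, 0.0688]
tool_rot: [3.123, 0.317, -0.004]
ft_force: [-0.3, 0.1, -1.1]
grip_width: 0.921
grip_force: 0.0
```

arm_command(
  motion=[
    [50,0,0,0,0],
    [40,0,0,0,0],
    [20,0,0,0,0],
    [20,0,0,0,0],
    [20,0,0,0,0],
  ],
)

```text
time: 18.6
position: [0.5477, 0.2251, 0.0734]
tool_rot: [-3.125, -0.323, -0.005]
ft_force: [-0.3, -0.3, 0.3]
grip_width: 0.555
grip_force: 0.0
```

arm_command(
  motion=[
    [20,0,0,0,0],
    [20,0,0,0,0],
    [20,0,0,0,0],
    [20,0,0,0,0],
    [20,0,0,0,0],
  ],
)

```text
time: 19.02
position: [0.5467, 0.2253, 0.0721]
tool_rot: [-3.125, -0.324, -0.001]
ft_force: [0.2, 0.7, 4.0]
grip_width: 0.331
grip_force: 15.0
```

Run:
```python
from h import *
shift((470.2,-256.3,67,11.8))
```

```text
t 19.0 tcp [546.7 225.3  72.1] az 11.8 tilt 0.0007 F [0.2 0.7 4. ] w 28.8 g 15.0
(470.2, -256.3, 67, 11.8) [-173.7  455.6    5. ] spin 0.0
```

arm_command(
  motion=[
    [20,0,0,-8,0],
    [20,0,0,-24,0],
    [20,0,0,-50,0],
    [20,0,0,-82,0],
    [20,-1,2,-112,0],
  ],
  newtons=20,
)

```text
time: 19.43
position: [0.5452, 0.223, 0.1846]
tool_rot: [-3.125, -0.325, 0.002]
ft_force: [0.4, -0.0, 0.0]
grip_width: 0.338
grip_force: 20.0
```

arm_command(
  motion=[
    [20,-3,8,-14,0],
    [20,-10,26,-22,0],
    [20,-20,54,-22,0],
    [20,-33,87,-22,0],
    [20,-46,122,-22,0],
  ],
)

```text
time: 19.85
position: [0.5249, 0.0929, 0.2051]
tool_rot: [3.124, 0.327, -0.001]
ft_force: [0.6, -0.3, -0.9]
grip_width: 0.33
grip_force: 20.0
```

arm_command(
  motion=[
    [20,-14,36,0,0],
    [20,-28,72,0,0],
    [20,-42,108,0,0],
    [20,-55,144,0,0],
    [20,-68,180,0,0],
  ],
)

```text
time: 20.27
position: [0.4947, -0.0986, 0.2052]
tool_rot: [3.124, 0.323, -0.001]
ft_force: [0.9, -0.5, -1.0]
grip_width: 0.333
grip_force: 20.0
```

arm_command(
  motion=[
    [20,-14,36,0,0],
    [20,-28,72,0,0],
    [20,-42,106,0,0],
    [20,-52,132,0,0],
    [20,-58,148,0,0],
  ],
)

```text
time: 20.68
position: [0.4671, -0.2576, 0.2048]
tool_rot: [3.125, 0.315, -0.003]
ft_force: [0.3, -0.2, -0.6]
grip_width: 0.336
grip_force: 20.0
```

Run:
```python
from h import *
shift((470.2,-256.3,67,11.8))
```

```text
t 20.7 tcp [ 467.1 -257.6  204.8] az 11.5 tilt 0.0022 F [ 0.3 -0.2 -0.6] w 29.2 g 20.0
(470.2, -256.3, 67, 11.8) [  3.6  -0.8 137.8] spin -0.3
```

arm_command(
  motion=[
    [20,0,3,10,0],
    [20,0,3,36,0],
    [20,0,3,68,0],
    [20,0,3,98,0],
    [20,0,3,118,0],
  ],
)

```text
time: 21.1
position: [0.4684, -0.2538, 0.0838]
tool_rot: [-3.121, -0.325, 0.006]
ft_force: [-0.8, 0.5, -1.2]
grip_width: 0.334
grip_force: 20.0
```

arm_command(
  motion=[
    [20,0,0,5,0],
    [20,0,0,9,0],
    [20,0,0,12,0],
    [20,0,0,13,0],
    [20,0,0,13,0],
  ],
)

```text
time: 21.52
position: [0.4712, -0.2561, 0.0756]
tool_rot: [3.124, 0.324, 0.002]
ft_force: [1.4, -0.2, -0.6]
grip_width: 0.332
grip_force: 20.0
```

Run:
```python
from h import *
shift((470.2,-256.3,67,11.8))
```

```text
t 21.5 tcp [ 471.2 -256.1   75.6] az 11.8 tilt 0.0020 F [ 1.4 -0.2 -0.6] w 28.9 g 20.0
(470.2, -256.3, 67, 11.8) [-1.1 -0.   8.6] spin 0.0
```

arm_command(
  motion=[
    [20,0,0,2,0],
    [20,0,0,4,0],
    [20,0,0,5,0],
    [20,0,0,6,0],
    [20,0,0,6,0],
  ],
)

```text
time: 21.93
position: [0.4703, -0.2558, 0.0684]
tool_rot: [-3.125, -0.324, 0.0]
ft_force: [-0.2, -0.0, -0.0]
grip_width: 0.334
grip_force: 20.0
```

arm_command(
  motion=[
    [20,0,0,0.5,0],
    [20,0,0,1,0],
    [20,0,0,1.5,0],
    [20,0,0,1.5,0],
  ],
)

```text
time: 22.27
position: [0.4705, -0.2559, 0.068]
tool_rot: [3.124, 0.324, -0.001]
ft_force: [-2.4, 1.3, 8.0]
grip_width: 0.336
grip_force: 20.0
```

arm_command(
  motion=[
    [20,0,0,-0.5,0],
    [45,0,0,-0.5,0],
    [60,0,0,-0.5,0],
    [87,0,0,-0.5,0],
    [87,0,0,-0.5,0],
  ],
)

```text
time: 22.68
position: [0.4704, -0.2558, 0.0673]
tool_rot: [-3.125, -0.324, 0.0]
ft_force: [0.3, 0.7, -0.2]
grip_width: 0.554
grip_force: 0.0
```

arm_command(
  motion=[
    [87,0,0,-0.5,0],
    [87,0,0,-0.5,0],
    [87,0,0,-0.5,0],
    [87,0,0,-0.5,0],
    [87,0,0,-0.5,0],
  ],
)

```text
time: 23.1
position: [0.4704, -0.2559, 0.068]
tool_rot: [3.125, 0.324, -0.0]
ft_force: [-0.5, -0.5, 0.2]
grip_width: 0.927
grip_force: 0.0
```

arm_command(
  motion=[
    [87,0,0,-8,0],
    [87,0,0,-28,0],
    [87,0,0,-60,0],
    [87,0,0,-98,0],
    [87,0,0,-138,0],
  ],
)

```text
time: 23.52
position: [0.4697, -0.2553, 0.2074]
tool_rot: [-3.124, -0.324, 0.002]
ft_force: [0.6, -0.6, 0.5]
grip_width: 0.997
grip_force: 0.0
```

Run:
```python
from h import *
shift((619.7,241.7,200,3)); p,d=get_image("scene"); cv2.imwrite("pics/g7.png",cv2.resize(p[120:300,110:330,::-1],None,fx=3,fy=3))
```

```text
t 23.5 tcp [ 469.7 -255.3  207.4] az 11.9 tilt 0.0017 F [ 0.6 -0.6  0.5] w 86.7 g 0.0
(619.7, 241.7, 200, 3) [ 248.9 -455.5    7.7] spin 8.9
```

View pics/g7.png

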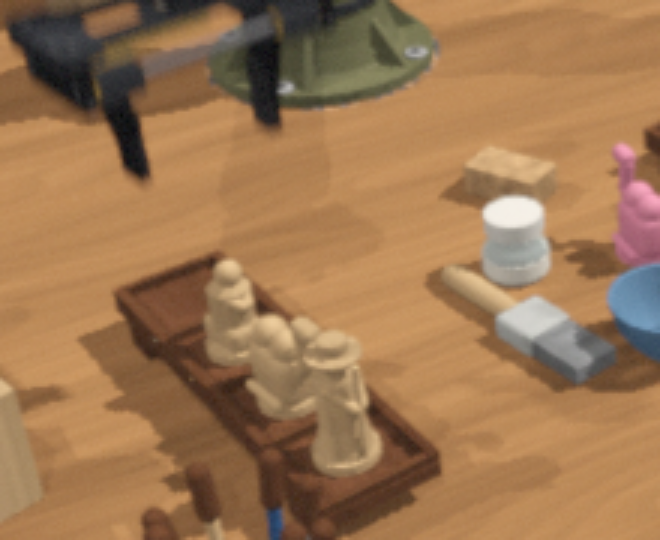

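The kneeler (px ~230,320) stands upright in its compartment. I'll refine the sheep's pose from the saved images while moving over.

arm_command(
  motion=[
    [87,18,-34,0,0],
    [87,37,-68,0,0],
    [87,56,-103,0,0],
    [87,75,-138,0,0],
    [87,94,-172,0,0],
  ],
)

```text
time: 23.98
position: [0.5275, -0.0663, 0.2068]
tool_rot: [3.124, 0.323, 0.002]
ft_force: [1.3, 0.5, -0.1]
grip_width: 0.999
grip_force: 0.0
```

arm_command(
  motion=[
    [87,19,-34,0,0],
    [87,38,-69,0,0],
    [87,57,-104,0,0],
    [87,76,-139,0,0],
    [87,95,-174,0,0],
  ],
)

```text
time: 24.4
position: [0.5849, 0.1233, 0.2067]
tool_rot: [3.124, 0.323, 0.002]
ft_force: [0.4, -0.8, -0.1]
grip_width: 1.0
grip_force: 0.0
```

Run:
```python
from h import *
shift((619.7,241.7,200,3))
for n,b in(("top",(.6175,.2430)),("scene",(.6222,.2403))):
    P=cloud(n,np.load(n+"0.npz")["d"]).reshape(-1,3)
    for lo,hi in((.078,.1),(.082,.1),(.085,.1)):
        q=P[(abs(P[:,0]-b[0])<.045)&(abs(P[:,1]-b[1])<.03)&(P[:,2]>lo)&(P[:,2]<hi)]*1000
        vx,vy,x0,y0=cv2.fitLine(q[:,:2].astype(np.float32),cv2.DIST_L2,0,.01,.01).ravel()
        r=cv2.minAreaRect(q[:,:2].astype(np.float32))
        print(n,lo,len(q),"line az %.1f"%np.degrees(np.arctan(vy/vx)),x0.round(1),y0.round(1),np.round([*r[0],*r[1],r[2]],1))
```

```text
t 24.4 tcp [584.9 123.3 206.7] az 11.8 tilt 0.0012 F [ 0.4 -0.8 -0.1] w 87.0 g 0.0
(619.7, 241.7, 200, 3) [  58.3 -108.8    6.7] spin 8.8
top 0.078 376 line az 2.4 620.5 243.7 [620.  244.1  63.8  25.5   2.6]
top 0.082 303 line az 1.0 623.2 244.6 [621.2 244.5  61.5  23.8   1.5]
top 0.085 163 line az 1.6 630.0 244.3 [621.1 243.5  61.2  23.8   4.7]
scene 0.078 157 line az 3.1 631.3 239.9 [625.1 243.   65.1  25.5   0.7]
scene 0.082 116 line az 1.0 634.6 241.3 [626.5 241.7  61.1  24.2   7.7]
scene 0.085 61 line az 5.6 643.7 241.3 [633.9 240.2  44.9  23.6  21.1]
```

arm_command(
  motion=[
    [87,18,-36,0,3],
    [87,36,-70,2,6],
    [87,50,-96,6,9],
    [87,57,-109,7,9],
    [87,57,-109,7,9],
  ],
)

```text
time: 24.82
position: [0.6168, 0.2455, 0.1987]
tool_rot: [-3.137, -0.088, 0.002]
ft_force: [-1.1, 0.6, -0.1]
grip_width: 0.996
grip_force: 0.0
```

arm_command(
  motion=[
    [87,0,0,5,0],
    [87,0,0,10,0],
  ],
)

```text
time: 24.98
position: [0.6183, 0.2384, 0.189]
tool_rot: [3.139, 0.076, 0.001]
ft_force: [0.1, -0.2, 0.5]
grip_width: 0.996
grip_force: 0.0
```

Run:
```python
from h import *
shift((618,242,71,2.8))
```

```text
t 25.0 tcp [618.3 238.4 189. ] az 2.8 tilt 0.0014 F [ 0.1 -0.2  0.5] w 86.7 g 0.0
(618, 242, 71, 2.8) [ -0.2  -3.7 118. ] spin -0.0
```

arm_command(
  motion=[
    [87,0,-1,18,0],
    [87,0,-1,46,0],
    [87,0,-1,76,0],
    [75,0,-1,102,0],
    [65,0,-1,118,0],
  ],
  newtons=15,
)

```text
time: 25.4
position: [0.6167, 0.2369, 0.0675]
tool_rot: [3.138, 0.072, -0.006]
ft_force: [0.6, -0.3, 0.7]
grip_width: 0.916
grip_force: 0.0
```

arm_command(
  motion=[
    [50,0,0,0,0],
    [40,0,0,0,0],
    [20,0,0,0,0],
    [20,0,0,0,0],
    [20,0,0,0,0],
  ],
)

```text
time: 25.82
position: [0.6189, 0.241, 0.0729]
tool_rot: [-3.14, -0.077, -0.004]
ft_force: [0.7, -0.3, -0.2]
grip_width: 0.555
grip_force: 0.0
```

arm_command(
  motion=[
    [20,0,0,0,0],
    [20,0,0,0,0],
    [20,0,0,0,0],
    [20,0,0,0,0],
    [20,0,0,0,0],
  ],
)

```text
time: 26.23
position: [0.6181, 0.2414, 0.0716]
tool_rot: [-3.14, -0.078, -0.001]
ft_force: [-0.7, 1.0, 2.3]
grip_width: 0.32
grip_force: 15.0
```

Run:
```python
from h import *
shift((470,-60,210,2.8),(395.5,-265,67,2.8))
```

```text
t 26.2 tcp [618.1 241.4  71.6] az 2.8 tilt 0.0008 F [-0.7  1.   2.3] w 27.9 g 15.0
(470, -60, 210, 2.8) [-162.7  293.6 -138.7] spin 0.0
(395.5, -265, 67, 2.8) [-247.4  494.7    4.2] spin 0.0
```

arm_command(
  motion=[
    [20,0,0,-8,0],
    [20,0,0,-24,0],
    [20,0,0,-50,0],
    [20,0,0,-82,0],
    [20,-1,2,-112,0],
  ],
  newtons=20,
)

```text
time: 26.65
position: [0.6164, 0.2388, 0.184]
tool_rot: [3.14, 0.078, -0.002]
ft_force: [0.7, 0.9, 0.1]
grip_width: 0.32
grip_force: 20.0
```

arm_command(
  motion=[
    [20,-4,8,-14,0],
    [20,-12,24,-22,0],
    [20,-25,50,-22,0],
    [20,-41,82,-22,0],
    [20,-58,116,-22,0],
  ],
)

```text
time: 27.07
position: [0.5634, 0.1191, 0.2042]
tool_rot: [3.14, 0.08, -0.002]
ft_force: [0.6, -0.6, -0.4]
grip_width: 0.315
grip_force: 20.0
```

arm_command(
  motion=[
    [20,-17,34,0,0],
    [20,-34,68,0,0],
    [20,-51,102,0,0],
    [20,-68,136,0,0],
    [20,-85,170,0,0],
  ],
)

```text
time: 27.48
position: [0.4862, -0.0561, 0.2045]
tool_rot: [3.14, 0.076, -0.002]
ft_force: [0.8, -0.4, -1.5]
grip_width: 0.321
grip_force: 20.0
```

arm_command(
  motion=[
    [20,-17,34,0,0],
    [20,-34,68,0,0],
    [20,-51,102,0,0],
    [20,-66,132,0,0],
    [20,-79,158,0,0],
  ],
)

```text
time: 27.9
position: [0.4145, -0.2182, 0.2045]
tool_rot: [3.14, 0.073, -0.002]
ft_force: [0.3, 0.1, -1.1]
grip_width: 0.32
grip_force: 20.0
```

arm_command(
  motion=[
    [20,-9,19,0,0],
    [20,-16,34,0,0],
    [20,-20,43,0,0],
    [20,-20,43,0,0],
    [20,-20,43,0,0],
  ],
)

```text
time: 28.32
position: [0.3991, -0.259, 0.2047]
tool_rot: [-3.14, -0.077, 0.001]
ft_force: [0.3, -0.1, -1.0]
grip_width: 0.321
grip_force: 20.0
```

Run:
```python
from h import *
shift((395.5,-265,67,2.8)); print(get_state()["joint_positions"].round(2))
```

```text
t 28.3 tcp [ 399.1 -259.   204.7] az 2.8 tilt 0.0010 F [ 0.3 -0.1 -1. ] w 27.9 g 20.0
(395.5, -265, 67, 2.8) [ -3.8   6.  137.7] spin -0.0
[ 0.91 -0.02 -0.38  1.9  -0.01  1.26 -0.99]
```

arm_command(
  motion=[
    [20,-3,5,10,0],
    [20,-4,6,36,0],
    [20,-4,6,68,0],
    [20,-4,6,98,0],
    [20,-4,6,118,0],
  ],
)

```text
time: 28.73
position: [0.3944, -0.2635, 0.0837]
tool_rot: [-3.138, -0.081, 0.004]
ft_force: [-0.7, -0.0, -0.9]
grip_width: 0.319
grip_force: 20.0
```

arm_command(
  motion=[
    [20,0,0,5,0],
    [20,0,0,9,0],
    [20,0,0,12,0],
    [20,0,0,13,0],
    [20,0,0,13,0],
  ],
)

```text
time: 29.15
position: [0.3964, -0.266, 0.075]
tool_rot: [3.139, 0.078, 0.002]
ft_force: [-0.3, 0.1, -1.4]
grip_width: 0.321
grip_force: 20.0
```

Run:
```python
from h import *
shift((395.5,-265,67,2.8))
```

```text
t 29.1 tcp [ 396.4 -266.    75. ] az 2.9 tilt 0.0020 F [-0.3  0.1 -1.4] w 27.9 g 20.0
(395.5, -265, 67, 2.8) [-0.9 -1.1  8. ] spin 0.1
```

arm_command(
  motion=[
    [20,0,0,2,0],
    [20,0,0,4,0],
    [20,0,0,5,0],
    [20,0,0,6,0],
    [20,0,0,6,0],
  ],
)

```text
time: 29.57
position: [0.3955, -0.2657, 0.068]
tool_rot: [3.141, 0.078, -0.0]
ft_force: [-0.6, 0.3, -0.1]
grip_width: 0.317
grip_force: 20.0
```

arm_command(
  motion=[
    [20,0,0,0.5,0],
    [20,0,0,1,0],
    [20,0,0,1.5,0],
    [20,0,0,1.5,0],
  ],
)

```text
time: 29.9
position: [0.3957, -0.2658, 0.0674]
tool_rot: [3.14, 0.077, -0.001]
ft_force: [-2.6, 1.5, 7.4]
grip_width: 0.319
grip_force: 20.0
```

arm_command(
  motion=[
    [20,0,0,-0.5,0],
    [45,0,0,-0.5,0],
    [60,0,0,-0.5,0],
    [87,0,0,-0.5,0],
    [87,0,0,-0.5,0],
  ],
)

```text
time: 30.32
position: [0.3956, -0.2657, 0.067]
tool_rot: [3.141, 0.078, -0.0]
ft_force: [0.3, 0.3, -0.3]
grip_width: 0.535
grip_force: 0.0
```

arm_command(
  motion=[
    [87,0,0,-0.5,0],
    [87,0,0,-0.5,0],
    [87,0,0,-0.5,0],
    [87,0,0,-0.5,0],
    [87,0,0,-0.5,0],
  ],
)

```text
time: 30.73
position: [0.3956, -0.2657, 0.0675]
tool_rot: [3.141, 0.078, -0.0]
ft_force: [1.1, 0.5, 0.4]
grip_width: 0.92
grip_force: 0.0
```

arm_command(
  motion=[
    [87,0,0,-8,0],
    [87,0,0,-28,0],
    [87,0,0,-60,0],
    [87,0,0,-98,0],
    [87,0,0,-138,0],
  ],
)

```text
time: 31.15
position: [0.3949, -0.265, 0.2069]
tool_rot: [-3.14, -0.078, 0.002]
ft_force: [1.4, -0.3, -0.7]
grip_width: 0.998
grip_force: 0.0
```

arm_command(
  motion=[
    [87,30,-20,0,0],
    [87,60,-60,0,0],
    [87,70,-100,0,0],
    [87,80,-140,0,0],
    [87,90,-180,0,0],
  ],
)

```text
time: 31.57
position: [0.4758, -0.0858, 0.2063]
tool_rot: [3.14, 0.077, 0.002]
ft_force: [1.0, -1.4, -0.5]
grip_width: 0.993
grip_force: 0.0
```

arm_command(
  motion=[
    [87,0,-40,0,0],
    [87,0,-80,0,0],
    [87,0,-110,0,0],
    [87,0,-110,0,0],
    [87,0,-110,0,0],
  ],
)

```text
time: 31.98
position: [0.4698, 0.0241, 0.2063]
tool_rot: [3.14, 0.085, 0.001]
ft_force: [0.7, -1.6, -0.5]
grip_width: 0.997
grip_force: 0.0
```

Run:
```python
from h import *
shift()
p,d=get_image("top"); P=cloud("top",d).reshape(-1,3)
a=np.radians(6.6);X=np.array([np.cos(a),np.sin(a)]);Y=np.array([-X[1],X[0]])
for nm,s in(("sheep",-.114),("kneeler",-.038),("camel",.038),("shepherd",.114)):
    o=np.array([.5054,-.2517])+s*X
    l=np.c_[(P[:,:2]-o)@X,(P[:,:2]-o)@Y,P[:,2]]*1000
    k=(abs(l[:,0])<32)&(abs(l[:,1])<32)
    q=l[k&(l[:,2]>34.5)&(l[:,2]<41)]; b=l[k&(l[:,2]>60)]
    c=cv2.minEnclosingCircle(q[:,:2].astype(np.float32)); print(nm,np.round([*c[0],c[1]],1),"body",np.percentile(b[:,:2],[2,98],axis=0).round(0).tolist(),"top",b[:,2].max().round(1))
o=[cv2.resize(p[125:300,400:510,::-1],None,fx=3.2,fy=3.2)]
p,d=get_image("scene"); i=cv2.resize(p[175:300,130:270,::-1],None,fx=3,fy=3); o.append(cv2.copyMakeBorder(i,0,o[0].shape[0]-i.shape[0],0,0,0)); cv2.imwrite("pics/end.png",np.hstack(o))
```

```text
t 32.0 tcp [469.8  24.1 206.3] az 3.1 tilt 0.0013 F [ 0.7 -1.6 -0.5] w 86.8 g 0.0
sheep [ 3.1  4.3 20.4] body [[-22.0, -13.0], [30.0, 13.0]] top 94.6
kneeler [ 0.2  3.9 20.2] body [[-14.0, -10.0], [18.0, 14.0]] top 104.0
camel [16.2 11.6  0.9] body [[-25.0, -10.0], [30.0, 15.0]] top 109.0
shepherd [-2.7 -0.4 21.9] body [[-17.0, -16.0], [16.0, 15.0]] top 123.0
```

View pics/end.png

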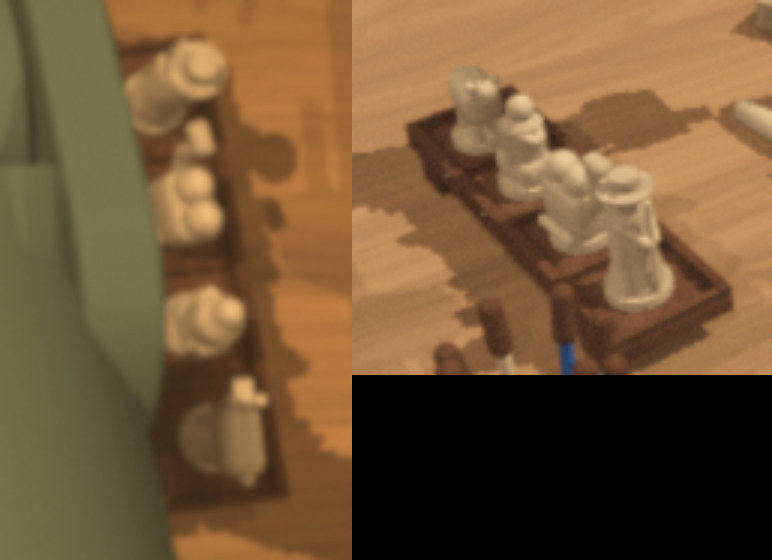

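The final view shows all four figures upright in their compartments, in reverse order: sheep nearest, then kneeler, camel, and shepherd farthest. Each measures within about 6 mm of its compartment middle. The gripper is clear and open, so I'm handing in.

```bash
python3 -c "
from bench import *
print(close_job())"
```

```text
the job is handed in; nothing more can be done
None
```

All four figures stand upright and released in the empty rack in reverse order (near to far: sheep, kneeler, camel, shepherd); the job was handed in at about 32 s, and no verdict was returned.

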